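Carry a die block on its bar

TASK

Push the wooden-handled carrying bar through both upright ears of the aluminium die block, so that its tip comes out beyond the second ear while the block still sits in its stand. Then lift the block by the bar alone, at least seven centimetres out of the stand, and finish while holding it there, level and still, with both dies in their sockets. Do not tip the block on the way, and leave the other things on the bench where they are.

Things in the scene. Friction and masses are not known exactly. Their poses are not given: they have to be found in the camera images.
- stand: Fixed dark wooden stand, 150 x 104 mm, 14 mm high, with four low lips (top 22 mm above the bench) round the block's place. Origin: centre of its underside, on the bench; x along its length, z up. Its long axis lies roughly left-right as the robot sees it (x within 0.3 rad of world +y).
- carrier: Die block: loose, aluminium, 110 (x) x 64 x 16 mm, 0.36 kg +-20%, in the stand with 2 mm play. Origin: centre of its underside. At each end a steel ear, 36 mm wide, top at z = 120 mm, outer face at x = +-55, inner at +-49 mm, with a through hole along x, 16 mm in diameter, centred at y = 0, z = 101 mm. The 98 mm between the ears above the dies is free: the bar can be gripped there from above.
- eyes_mid (a point): Point of the die block midway between the two ear holes, on their common axis, 101 mm above the block's underside; axes as the block's (x along the holes).
- eye_near (a point): Centre of the hole in the ear at the block's -x end (towards the robot's right), at mid thickness. The holes are chamfered for a bar that comes from this side.
- eye_far (a point): Centre of the hole in the ear at the block's +x end (towards the robot's left), at mid thickness.
- bar: Loose carrying bar, 0.11 kg: round steel rod, 10 mm thick, 135 mm long, rounded tip; square wooden handle 20 x 20 x 60 mm, too thick for the holes. Origin: on the axis where the rod leaves the handle; x runs to the tip; handle x = -60 to 0; centre of mass x = +40 mm. It lies level in its rest, axis 50 mm above the bench, tip within 0.35 rad of world +y, handle overhanging freely.
- bar_tip (a point): The rounded tip of the bar, on its axis, 135 mm from the bar's origin.
- bar_handle (a point): Centre of the bar's square handle, 30 mm behind the bar's origin.
- rest: Fixed rest for the bar: grey base 110 x 60 x 10 mm with two dark saddles at x = +-40 mm, their cheeks 14 mm apart and 57 mm high, open above. Origin: centre of its underside; x along the bar.
- die_cup: Loose steel setting die, 20 mm in diameter with a 12 mm neck, 34 mm tall, 50 g, standing in the 10 mm deep socket at x = -30 mm of the block; origin at its underside (6 mm above the block's underside).
- die_flat: Loose steel setting die, plain cylinder 20 mm in diameter, 28 mm tall, 55 g, standing in the 10 mm deep socket at x = +30 mm of the block; origin at its underside (6 mm above the block's underside).
- anvil: Bystander: dark steel bench block 60 x 60 x 28 mm; origin at the centre of its underside.
- spool: Bystander: thread spool, 44 mm in diameter, 50 mm tall, standing; origin at its underside.
- jar: Bystander: clear jar with black cap, 60 mm in diameter, 75 mm tall; origin at its underside.
- mallet: Bystander: hammer lying on the bench; origin on its underside.
- tray: Bystander: grey divided parts tray 100 x 140 x 30 mm; origin at the centre of its underside.
- awl: Bystander: dark-handled screwdriver lying on the bench; origin on its underside.
There are look-alikes about, which are no part of the job. Of the things shaped like the stand, the wooden one is meant.

How it is judged:
By the outcome, as a careful person would: the job done as asked, in the order asked, and still so for the second after the job is handed in, while the arm keeps its last pose, push and grip.
It also fails if it takes over 59 s, if anything falls off the work surface, if the arm or the gripper's body presses on something with over 40 N, if the wrist force passes 120 N, or if a joint passes its speed limit or range.

ROBOT

A 6-joint arm with a two-finger parallel gripper is mounted at the origin on the work surface. World frame = base frame: x ahead of the robot, y to its left, z up, the work surface at z = 0. Lengths are in m, angles in rad, forces in N, time in s.
With the tool pointing down it reaches from about 0.35 to 0.975 m from the base axis. Payload 4.9 kg.
Tool frame: the origin (TCP) lies at the very end of the fingers, on their centre line; the grasp point (between the pads) lies 19 mm behind it; x points along the fingers, y is the direction in which the jaws open and shut, and the axes are right-handed (so a half turn about x gives the same grasp; the last joint's range is limited). The gripper opens to 85 mm and grips with 20 to 120 N. Pads are 22 mm wide; open, the fingers measure 114 mm over their backs; the gripper's body (76 mm by 85 mm) begins 54 mm behind the grasp point. The pads swing forward as they close: fully open they stand 13 mm farther back than shut.
Start: joints at [1.176, 0.053, 1.613, -0, 1.476, -0.119], TCP at [0.17, 0.601, 0.231] pointing down, gripper open.
Joint ranges: [-3.01, 3.01], [-1.01, 2.22], [0.06, 2.58], [-1.02, 4.17], [0.09, 2.62], [-3.14, 3.14]. Speed limits (rad/s): [2.57, 2.57, 3.14, 3.14, 3.14, 3.14].

INTERFACE

Orientations are given as a unit quaternion [w, x, y, z].
In Python, from plant import manip gives the robot as it stands.
- The arm moves only by the tool play_rows, never from a script. Its argument "plan" is a list of rows, each a list of 5 numbers: the shift along the tool's x, y, z in mm, then the turn about the tool's x in rad, then the closure, from -1 (fully open) to 1 (shut). A call has 1 to 8 rows; each row is the pose to reach, as a shift and turn from the pose commanded when the call began, along the tool's axes at that moment; what a row does not reach only later rows make up. A row lasts 1/8 s, in which the tool goes at most 62.5 mm and 10.7 degrees, less where a joint would pass 70% of its speed; a pose out of reach is approached as far as the arm can. A call with a gripper value outside its range is refused whole. The fingers move at their own pace and stop on an object; the grip force is fixed at half the most. Time passes only in rows, so rows that repeat a pose let the fingers close. It gives the time, the measured TCP pose, the force and the opening at its end, in the units of the state.
- manip.state(): the state, without advancing time (a new reading comes with each control period).
- manip.grab_frame(name): name is "scene" or "top" or "wrist"; returns a dict with "img" (480x640x3 uint8, red, green, blue), "range_z" (480x640 float32, m along the optical axis (not along the pixel's ray), 0 where there is no reading), "fx", "fy", "cx", "cy" (pixels), "origin" and "rotation" of the camera in the world. Camera axes: x right, y up, looking along -z (the intrinsics and any distortion apply to the point x, -y, -z); pixel columns grow to the right and rows downward; lengths in m; the calibration is good to about 2 mm. A picture is of the moment at which its call begins.
- manip.job_done(): hands the job in, once; it reports no verdict.
The state is a dict: "time": time; "joint_pos": joint angles; "joint_vel": joint speeds; "joint_efforts": joint torques, N m; "tool_pos": TCP position; "tool_rot": TCP orientation; "contact_force": force on the tool from outside, world axes, zero at the start; "ft_torque": the same for the moment, N m; "gripper_width": opening from 0.0 (shut) to 1.0 (fully open).
Only numpy, scipy, OpenCV 4.12 (cv2) and the standard library are available. Lean on these libraries where they do the work, as an engineer would, in place of code of your own. Each camera call takes 0.05 s, during which the arm holds its last target. There are 200 camera calls.

## Working session

There is one attempt and no reset: what is moved stays moved. The work goes in short steps, Python scripts to look and compute and a tool call to move; the robot and the scene stay as the last step left them, time stands still between calls to the robot, and variables do not carry over. Pictures are saved under pics/ and viewed, about 8 in all and at most 12, crops included, and the job is handed in when it is done.

Besides the shell and the picture viewer there is one more tool, called after ">>>" by a JSON object that holds its "name" and its "arguments". play_rows: Moves the arm, as the interface text tells. Its arguments: {"type":"object","properties":{"plan":{"type":"array"}},"required":["plan"]}

```bash
mkdir -p pics; ls; python3 - <<'E'
from plant import manip
import cv2,numpy as np
s=manip.state();print({k:np.round(v,3).tolist() for k,v in s.items()})
for n in("scene","top"):
    f=manip.grab_frame(n);np.savez(n+"0.npz",**f);cv2.imwrite(f"pics/{n}0.png",f["img"][:,:,::-1])
    print(n,f["fx"],f["cx"],f["cy"],f["origin"],np.round(f["rotation"],3).tolist(),f.keys())
E
```

```text
pics
{'time': 0.0, 'joint_pos': [1.176, 0.053, 1.614, 0.0, 1.476, -0.119], 'joint_vel': [0.001, 0.001, -0.001, 0.001, 0.001, 0.002], 'joint_efforts': [0.003, -39.368, -37.018, 0.0, 0.007, -0.0], 'tool_pos': [0.17, 0.601, 0.23], 'tool_rot': [0.7, 0.097, 0.701, -0.098], 'contact_force': [0.541, 0.226, -1.035], 'ft_torque': [0.009, -0.005, 0.001], 'gripper_width': 0.998}
scene 567.0659087311202 316.13316241100813 241.22430475609144 [ 1.13685608 -0.01190838  1.13214186] [0.736, 0.224, 0.183, 0.612] dict_keys(['img', 'range_z', 'fx', 'fy', 'cx', 'cy', 'origin', 'rotation'])
top 556.532123547418 313.8044211964107 240.22110080930491 [0.36445675 0.08848439 1.38333603] [0.714, 0.04, -0.023, -0.699] dict_keys(['img', 'range_z', 'fx', 'fy', 'cx', 'cy', 'origin', 'rotation'])
```

View pics/top0.png

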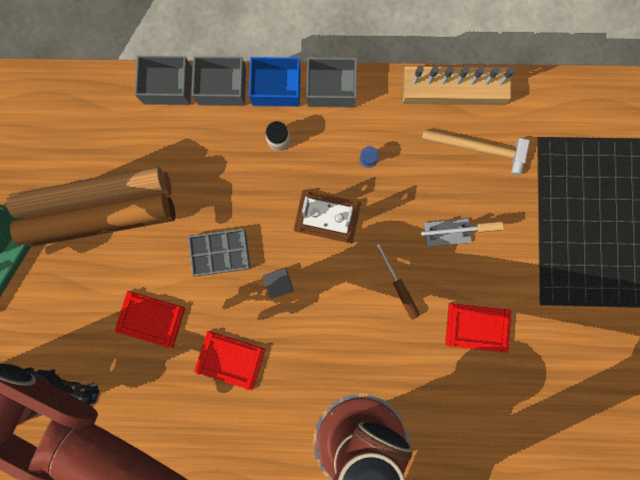

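View pics/scene0.png

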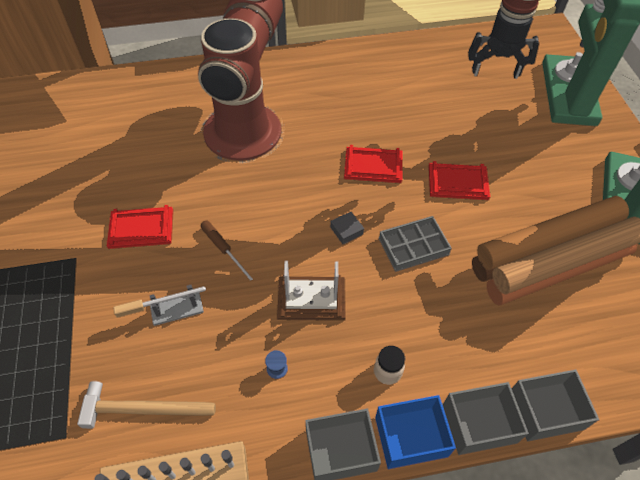

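Top view: bar in its rest at about (422..502, 230) with the tip on the left. The wooden stand with the block is at (328, 215), and the red stands and bystanders lie elsewhere. The scene view agrees: bar at (115..205, 300), ears at (287, 275) and (337, 275).

```bash
cat > h.py <<'E'
import numpy as np, cv2
from scipy.spatial.transform import Rotation as R
def rot(q): return R.from_quat(np.roll(np.array(q,float),-1))
def cloud(f):
    v,u=np.mgrid[:480,:640]; d=f["range_z"]
    c=np.stack([(u-f["cx"])/f["fx"]*d,-(v-f["cy"])/f["fy"]*d,-d],-1)
    return rot(f["rotation"]).apply(c.reshape(-1,3)).reshape(480,640,3)+f["origin"]
def line(p):  # centre, yaw, half-extents of xy points
    r=cv2.minAreaRect(p[:,:2].astype(np.float32)*1000); return r
def to_tool(state,dw): return rot(state["tool_rot"]).inv().apply(dw)
E
python3 - <<'E'
from h import *
for n in("top","scene"):
    f=dict(np.load(n+"0.npz"));P=cloud(f);ok=f["range_z"]>0
    Q=P[ok];C=f["img"][ok].astype(int)
    def box(x0,x1,y0,y1,z0,z1):
        return (Q[:,0]>x0)&(Q[:,0]<x1)&(Q[:,1]>y0)&(Q[:,1]<y1)&(Q[:,2]>z0)&(Q[:,2]<z1)
    print(n,"bench z",np.median(Q[box(.3,.6,-.1,.0,-.02,.02),2]))
    a=box(.3,.55,-.45,-.12,.045,.075)
    A=Q[a];print("bar",len(A),A.min(0),A.max(0),line(A))
    c=C[a];wood=(c[:,0]-c[:,2]>60);print(" handle",wood.sum(),line(A[wood]),np.median(A[wood],0)," rod",line(A[~wood]))
    b=box(.45,.75,-.02,.2,.1,.16);B=Q[b];print("ears",len(B))
    if len(B)>8:
        k=cv2.kmeans(B.astype(np.float32),2,None,(3,50,1e-4),5,cv2.KMEANS_PP_CENTERS);
        for i in(0,1):
            e=B[k[1].ravel()==i];print(len(e),e.mean(0),e.max(0),line(e))
    s=box(.45,.75,-.05,.2,.01,.06)&True;S=Q[s];print("stand+block",line(S))
    t=box(.45,.75,-.05,.2,.025,.036);print("blocktop",line(Q[t]),np.median(Q[t],0))
E
```

```text
top bench z 0.000798803813382043
bar 551 [ 0.49342918 -0.32623205  0.04535069] [ 0.53520467 -0.13290844  0.06956836] ((515.7744750976562, -229.29879760742188), (29.967802047729492, 194.38766479492188), 6.408299446105957)
 handle 223 ((524.091552734375, -295.8695068359375), (20.379701614379883, 60.23241424560547), 6.492710590362549) [ 0.52297125 -0.29405896  0.06006337]  rod ((512.406005859375, -199.30746459960938), (29.967802047729492, 134.0278778076172), 6.408299446105957)
ears 108
48 [0.53483344 0.04299144 0.13183614] [0.55371071 0.04864394 0.14018677] ((536.4314575195312, 42.537376403808594), (5.970305919647217, 35.582603454589844), 79.02165222167969)
60 [0.55571044 0.14391517 0.12928676] [0.57464744 0.14975083 0.14039182] ((556.8431396484375, 144.3479461669922), (6.044216632843018, 36.27199935913086), 79.18213653564453)
stand+block ((599.5298461914062, 76.54829406738281), (319.51458740234375, 223.08596801757812), 5.4786810874938965)
blocktop ((612.3836059570312, 105.50017547607422), (271.1754150390625, 152.2333526611328), 9.343375205993652) [0.54437172 0.09379233 0.02994826]
scen
[... 376 characters left out ...]
((518.7171630859375, -229.7227783203125), (33.012691497802734, 191.34629821777344), 6.48972225189209)
ears 159
78 [0.54270747 0.04082884 0.12563231] [0.55820567 0.04724455 0.13693735] ((538.3759765625, 41.433223724365234), (5.611572265625, 39.61332702636719), 79.27305603027344)
81 [0.56414589 0.1415763  0.12653546] [0.57815468 0.14749766 0.13688505] ((559.2440185546875, 142.9293975830078), (6.131110668182373, 37.49763107299805), 78.95875549316406)
stand+block ((599.673583984375, 75.71232604980469), (319.103515625, 224.95921325683594), 4.988525390625)
blocktop ((622.608154296875, 103.69915008544922), (210.7530975341797, 219.9532928466797), 79.98506927490234) [0.5551418  0.09061651 0.02902903]
```

```bash
cat >> h.py <<'E'
def go(target,axis_deg):
    """print mm in tool axes and turn so the TCP gets to target with tool z along the line at axis_deg (world)"""
    from plant import manip
    s=manip.state();M=rot(s["tool_rot"]).as_matrix()
    d=M.T@(np.array(target)-s["tool_pos"])*1000
    a=np.degrees(np.arctan2(M[1,2],M[0,2]));w=(axis_deg-a+90)%180-90   # world yaw needed
    print("t",round(s["time"],2),"pos",np.round(s["tool_pos"],4),"zdir",round(a,2),"j",np.round(s["joint_pos"],2),"F",np.round(s["contact_force"],1),"g",round(s["gripper_width"],3))
    print("ROW",np.round(d,1),"turn",round(-np.radians(w),4))
E
python3 - <<'E'
from h import *
go([.522,-.286,.16],96.45)
E
```

```text
t 0.1 pos [0.17   0.6009 0.2302] zdir -15.8 j [ 1.18  0.05  1.61 -0.    1.48 -0.12] F [-0.6  0.2 -0.1] g 1.0
ROW [  71.5 -757.4  580.3] turn 1.1824
```

>>> {"name": "play_rows", "arguments": {"plan": [[0, -379, 290, 0.6, -1], [0, -379, 290, 0.6, -1], [0, -379, 290, 0.6, -1], [0, -379, 290, 0.6, -1], [0, -379, 290, 0.6, -1], [0, -379, 290, 0.6, -1], [0, -379, 290, 0.6, -1], [0, -379, 290, 0.6, -1]]}}

```text
time: 1.1
tool_pos: [0.3463, 0.1555, 0.231]
tool_rot: [0.64, 0.3, 0.64, -0.301]
contact_force: [0.4, -0.5, 0.2]
gripper_width: 1.0
```

```bash
python3 -c "
from h import *
go([.522,-.286,.16],96.45)"
```

```text
t 1.1 pos [0.3463 0.1555 0.231 ] zdir -50.3 j [ 0.23 -0.6   2.14 -0.    1.6  -0.47] F [ 0.4 -0.5  0.2] g 1.0
ROW [  71.1 -146.8  451.9] turn 0.5804
```

>>> {"name": "play_rows", "arguments": {"plan": [[71, -147, 452, 0.58, -1], [71, -147, 452, 0.58, -1], [71, -147, 452, 0.58, -1], [71, -147, 452, 0.58, -1], [71, -147, 452, 0.58, -1], [71, -147, 452, 0.58, -1], [71, -147, 452, 0.58, -1], [71, -147, 452, 0.58, -1]]}}

```text
time: 2.1
tool_pos: [0.5226, -0.2859, 0.159]
tool_rot: [0.527, 0.471, 0.528, -0.471]
contact_force: [0.7, -0.2, 0.9]
gripper_width: 1.0
```

>>> {"name": "play_rows", "arguments": {"plan": [[0, 0, 0, 0, -1]]}}

```text
time: 2.22
tool_pos: [0.5222, -0.2856, 0.1586]
tool_rot: [0.526, 0.471, 0.528, -0.471]
contact_force: [-0.1, 0.1, -0.3]
gripper_width: 1.004
```

```bash
python3 -c "
from h import *
from plant import manip
f=manip.grab_frame('wrist');np.savez('w1.npz',**f);cv2.imwrite('pics/w1.png',f['img'][:,:,::-1])
P=cloud(f);ok=f['range_z']>0;Q=P[ok];C=f['img'][ok].astype(int)
b=(abs(Q[:,0]-.52)<.06)&(abs(Q[:,1]+.24)<.12)&(Q[:,2]>.045)&(Q[:,2]<.075);A=Q[b];c=C[b];w=c[:,0]-c[:,2]>60
print(len(A),line(A),line(A[w]),np.median(A[w],0))
go([.522,-.286,.16],96.45)
go([.522,-.286,.031],96.45)"
```

```text
7053 ((516.8680419921875, -235.3818359375), (30.078147888183594, 181.17730712890625), 6.527243137359619) ((523.9938354492188, -295.7309875488281), (20.01097869873047, 59.670406341552734), 6.7832350730896) [ 0.52369782 -0.29347108  0.06087952]
t 2.27 pos [ 0.5221 -0.284   0.159 ] zdir -83.51 j [-0.62  0.04  1.75  0.    1.36 -0.74] F [-0.   0.1 -0.2] g 1.001
ROW [-1.  -0.3  1.9] turn 0.0007
t 2.27 pos [ 0.5221 -0.284   0.159 ] zdir -83.51 j [-0.62  0.04  1.75  0.    1.36 -0.74] F [-0.   0.1 -0.2] g 1.001
ROW [ 1.28e+02 -1.00e-01  2.20e+00] turn 0.0007
```

View pics/w1.png

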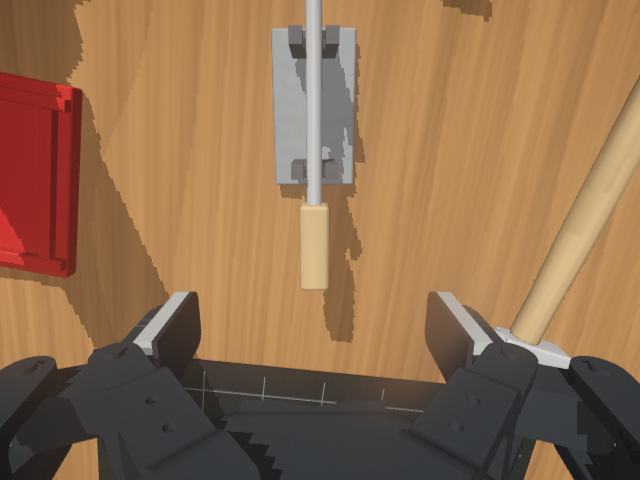

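Wrist view: the handle is at (314, 205–290) and centred between the fingers, so I'll descend and grip.

>>> {"name": "play_rows", "arguments": {"plan": [[60, 1, 8, 0, -0.2], [100, 1, 8, 0, -0.2], [128, 1, 8, 0, -0.2], [128, 1, 8, 0, 0.2], [128, 1, 8, 0, 1], [128, 1, 8, 0, 1], [128, 1, 8, 0, 1], [128, 1, 8, 0, 1]]}}

```text
time: 3.28
tool_pos: [0.5253, -0.2919, 0.0336]
tool_rot: [0.529, 0.471, 0.527, -0.47]
contact_force: [0.7, 0.2, 2.5]
gripper_width: 0.224
```

>>> {"name": "play_rows", "arguments": {"plan": [[0, 0, 0, 0, 1], [0, 0, 0, 0, 1], [-5, 0, 0, 0, 1], [-20, 0, 0, 0, 1], [-60, 0, 0, 0, 1], [-110, 0, 0, 0, 1], [-120, 0, 0, 0, 1], [-120, 0, 0, 0, 1]]}}

```text
time: 4.28
tool_pos: [0.5246, -0.2916, 0.153]
tool_rot: [0.528, 0.47, 0.527, -0.47]
contact_force: [0.8, 0.2, -1.1]
gripper_width: 0.223
```

```bash
python3 - <<'E'
from h import *
from plant import manip
f=manip.grab_frame('wrist');np.savez('w2.npz',**f);cv2.imwrite('pics/w2.png',f['img'][:,:,::-1])
go([.5,0,.2],80)
E
```

```text
t 4.33 pos [ 0.5238 -0.291   0.1513] zdir -83.41 j [-0.63  0.05  1.75 -0.    1.34 -0.75] F [ 0.1 -0.3 -2.4] g 0.224
ROW [ -48.5    9.7 -291.9] turn 0.2896
```

View pics/w2.png

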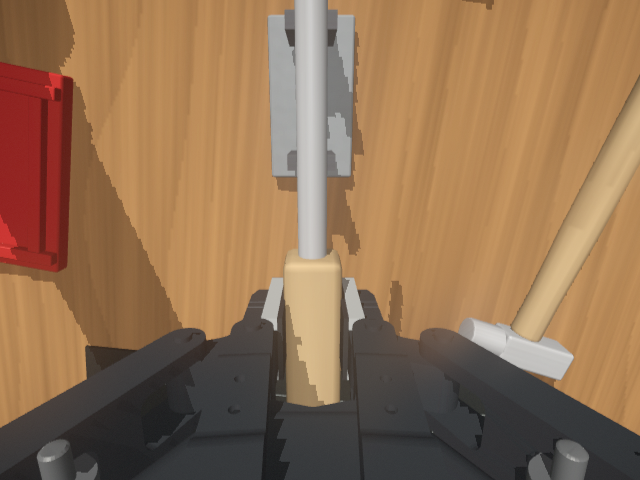

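Handle gripped and the bar is clear of the rest (wrist view: handle at (313, 250–400), rod straight up the image). I'll go to the pre-insertion place, higher than the hole.

```bash
python3 - <<'E'
from h import *
go([.500,-.1495,.130],79)
E
```

```text
t 4.33 pos [ 0.5238 -0.291   0.1513] zdir -83.41 j [-0.63  0.05  1.75 -0.    1.34 -0.75] F [ 0.1 -0.3 -2.4] g 0.224
ROW [  21.4   -7.4 -143.3] turn 0.3071
```

>>> {"name": "play_rows", "arguments": {"plan": [[5, -2, -40, 0.1, 1], [12, -4, -80, 0.2, 1], [21, -7, -120, 0.307, 1], [21, -7, -143, 0.307, 1], [21, -7, -143, 0.307, 1], [21, -7, -143, 0.307, 1], [21, -7, -143, 0.307, 1]]}}

```text
time: 5.2
tool_pos: [0.5015, -0.1512, 0.1317]
tool_rot: [0.45, 0.546, 0.449, -0.546]
contact_force: [0.2, 0.7, -0.8]
gripper_width: 0.22
```

```bash
cat > look.py <<'E'
from h import *
from plant import manip
import sys
tag=sys.argv[1]
s=manip.state();M=rot(s["tool_rot"]).as_matrix();t=np.array(s["tool_pos"]);print("tcp",t.round(4),"zdir",np.degrees(np.arctan2(M[1,2],M[0,2])).round(2))
u0=-M[:,2]
for n in("wrist","top","scene"):
    f=manip.grab_frame(n);np.savez(f"{tag}_{n}.npz",**f);cv2.imwrite(f"pics/{tag}_{n}.png",f["img"][:,:,::-1])
    P=cloud(f);Q=P[f["range_z"]>0]
    l=(Q-t)@M   # tool coordinates: x down,y jaw,z back
    b=(l[:,2]<-28)&(l[:,2]>-172)&(abs(l[:,1])<.014)&(abs(l[:,0]+.019)<.012) if 0 else (l[:,2]<-.032)&(l[:,2]>-.172)&(abs(l[:,1])<.014)&(abs(l[:,0]+.019)<.014)
    A=Q[b]
    if len(A)>20:
        la=l[b]
        # outline middle & top height along bar, in slices
        for z0 in np.arange(-.17,-.03,.02):
            k=(la[:,2]>z0)&(la[:,2]<z0+.02)
            if k.sum()>5: print(n,"bar z",round(z0+.01,3),"n",k.sum(),"ymid %.4f w %.4f"%((la[k,1].min()+la[k,1].max())/2,np.ptp(la[k,1])),"topz %.4f"%np.percentile(A[k,2],95))
        print(n,"tip z(tool) %.4f"%la[:,2].min())
    for nm,c in(("near",(.5375,.042)),("far",(.558,.1436))):
        r=Q[:,:2]-c; al=r@[.191,.982]; ac=r@[.982,-.191]
        e=(abs(al)<.009)&(abs(ac)<.024)&(Q[:,2]>.11)&(Q[:,2]<.145)
        if e.sum()>5: E=Q[e];print(n,nm,e.sum(),"centre",np.round(line(E)[0],1),np.round(line(E)[1:][0],1),"ang",round(line(E)[2],1),"ztop %.4f"%np.percentile(E[:,2],97))
E
python3 look.py a
```

```text
tcp [ 0.5015 -0.1512  0.1317] zdir -101.04
wrist bar z -0.1 n 1677 ymid -0.0010 w 0.0100 topz 0.1544
wrist bar z -0.08 n 2240 ymid -0.0008 w 0.0100 topz 0.1544
wrist bar z -0.06 n 1938 ymid -0.0009 w 0.0099 topz 0.1545
wrist bar z -0.04 n 1554 ymid -0.0007 w 0.0100 topz 0.1545
wrist tip z(tool) -0.1039
top bar z -0.16 n 18 ymid -0.0012 w 0.0095 topz 0.1558
top bar z -0.14 n 40 ymid -0.0013 w 0.0105 topz 0.1562
top bar z -0.12 n 40 ymid -0.0007 w 0.0101 topz 0.1555
top bar z -0.1 n 41 ymid -0.0007 w 0.0102 topz 0.1581
top bar z -0.08 n 42 ymid -0.0007 w 0.0100 topz 0.1555
top bar z -0.06 n 39 ymid -0.0005 w 0.0097 topz 0.1565
top bar z -0.04 n 33 ymid -0.0010 w 0.0094 topz 0.1556
top tip z(tool) -0.1591
top near 46 centre [536.4  42.6] [ 5.9 34.9] ang 79.1 ztop 0.1391
top far 53 centre [556.7 144.2] [ 6.  36.3] ang 79.0 ztop 0.1391
scene bar z -0.16 n 23 ymid 0.0016 w 0.0079 topz 0.1529
scene bar z -0.14 n 48 ymid 0.0027 w 0.0125 topz 0.1535
scene bar z -0.12 n 49 ymid 0.0024 w 0.0101 topz 0.1545
scene bar z -0.1 n 46 ymid 0.0024 w 0.0104 topz 0.1535
scene bar z -0.08 n 50 ymid 0.0028 w 0.0111 topz 0.1531
scene bar z -0.06 n 48 ymid 0.0036 w 0.0096 topz 0.1536
scene bar z -0.04 n 45 ymid 0.0030 w 0.0084 topz 0.1531
scene tip z(tool) -0.1582
scene near 66 centre [540.5  41.2] [ 5.5 39.2] ang 79.7 ztop 0.1361
scene far 72 centre [559.6 142.9] [ 6.2 36.7] ang 78.9 ztop 0.1356
```

View pics/a_wrist.png

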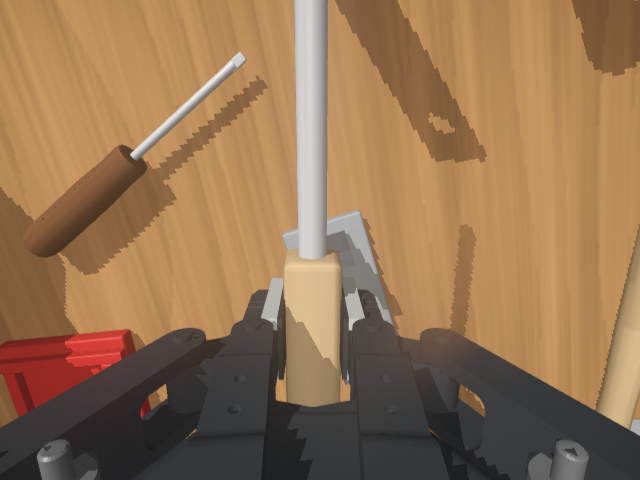

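```bash
python3 - <<'E'
from h import *
for n in("top","scene"):
    f=dict(np.load(f"a_{n}.npz"));P=cloud(f);Q=P[f["range_z"]>0]
    for nm,c in(("near",(.5375,.042)),("far",(.558,.1436))):
        r=Q[:,:2]-c; al=r@[.191,.982]; ac=r@[.982,-.191]
        e=(abs(al)<.009)&(abs(ac)<.024)&(Q[:,2]>.08)&(Q[:,2]<.16)
        print(n,nm,np.round(np.sort(Q[e,2])[::-1][:70]*1000,1).tolist())
    t=np.array([.5015,-.1512]);r=Q[:,:2]-t;al=r@[.1915,.9815];ac=r@[.9815,-.1915]
    e=(al>.04)&(al<.155)&(abs(ac)<.012)&(Q[:,2]>.13)
    z=np.sort(Q[e,2])[::-1]*1000;print("bar",len(z),np.percentile(z,[5,25,50,75,95,99]).round(1))
    e=(Q[:,0]>.35)&(Q[:,0]<.45)&(Q[:,1]>-.12)&(Q[:,1]<-.05)&(abs(Q[:,2])<.02);print("bench",Q[e,2].mean(),Q[e,2].std())
E
python3 - <<'E'
import cv2,numpy as np
a=cv2.imread('pics/a_scene.png')[235:355,220:370];cv2.imwrite('pics/a_crop.png',cv2.resize(a,None,fx=5,fy=5,interpolation=cv2.INTER_CUBIC))
E
```

```text
top near [139.8, 139.5, 138.3, 138.1, 137.6, 137.4, 136.9, 136.5, 136.5, 136.3, 136.1, 136.0, 136.0, 135.5, 135.4, 135.4, 135.4, 135.2, 135.1, 134.9, 134.6, 134.5, 134.2, 134.2, 134.0, 134.0, 133.9, 133.8, 133.8, 133.6, 133.6, 132.8, 132.7, 132.7, 132.6, 132.6, 132.2, 132.1, 132.0, 131.8, 131.1, 130.4, 124.4, 123.5, 112.7, 111.1, 109.0, 105.0, 98.0, 91.4, 90.7, 86.0]
top far [140.4, 139.2, 139.0, 138.1, 137.7, 137.6, 137.4, 136.8, 136.7, 136.7, 136.6, 136.5, 136.5, 136.5, 136.2, 136.2, 136.2, 136.2, 136.1, 136.0, 135.9, 135.7, 135.6, 135.4, 135.3, 135.2, 135.2, 135.1, 134.9, 134.8, 134.8, 134.7, 134.7, 134.2, 134.2, 134.1, 134.0, 133.9, 133.8, 133.7, 133.4, 131.0, 130.0, 129.8, 128.4, 128.2, 128.0, 126.7, 124.1, 120.6, 118.8, 114.7, 112.4, 109.5, 109.4, 107.9, 105.6, 105.3, 105.0, 104.6, 104.2, 101.4, 101.2, 100.5, 99.7, 99.3, 94.3, 93.4, 92.4, 88.6]
bar 508 [149.3 152.5 419.4 454.4 460.1 461.8]
bench 0.002606003729838642 0.00581484147461043
scene near [138.3, 137.5, 136.1, 135.7, 135.3, 135.0, 135.0, 134.8, 134.6, 134.6, 134.5, 134.3, 134.3, 134.2, 133.9, 133.6, 133.6, 133.5, 133.5,
[... 253 characters left out ...]
119.8, 117.1, 116.9, 116.6, 114.5, 114.3, 113.1, 112.4, 111.8, 111.6, 111.5, 109.0, 108.6, 108.0, 106.7]
scene far [137.4, 136.2, 135.6, 135.5, 135.3, 135.1, 135.0, 134.7, 134.6, 134.3, 134.0, 133.8, 133.8, 133.7, 133.6, 133.4, 133.4, 133.4, 133.4, 133.2, 133.1, 132.9, 132.9, 132.5, 132.4, 132.2, 132.1, 131.9, 131.9, 131.8, 131.8, 131.8, 131.8, 131.3, 131.3, 131.3, 131.3, 131.2, 130.9, 130.8, 130.4, 129.8, 129.5, 128.5, 128.5, 128.4, 128.2, 127.5, 127.3, 126.7, 125.8, 125.8, 125.7, 124.1, 123.3, 123.3, 122.6, 122.6, 122.3, 121.6, 121.6, 121.5, 121.3, 120.9, 120.3, 117.5, 117.0, 116.3, 114.4, 113.5]
bar 618 [146.3 150.4 411.4 450.7 458.7 460.6]
bench 0.0013016244010329175 0.006476820081587195
```

View pics/a_crop.png

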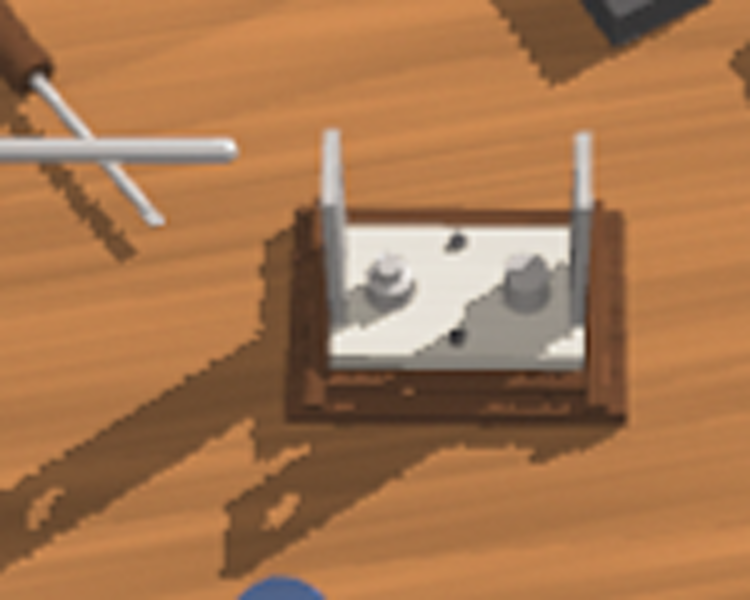

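Scene crop: the tip is at crop (235, 150), about 35 mm before the near ear at (332, 130–350), and lines up with it. Depth noise is about 2 mm. I'll lower to hole height, shift −1.7 mm sideways, and check with averaged frames.

>>> {"name": "play_rows", "arguments": {"plan": [[15, -1.7, 0, 0, 1], [34, -1.7, 0, 0, 1], [34, -1.7, 0, 0, 1], [34, -1.7, 0, 0, 1], [34, -1.7, 0, 0, 1]]}}

```text
time: 5.98
tool_pos: [0.4999, -0.15, 0.0979]
tool_rot: [0.45, 0.546, 0.449, -0.545]
contact_force: [0.8, -0.1, -1.0]
gripper_width: 0.222
```

```bash
cat > rel.py <<'E'
from h import *
from plant import manip
u=np.array([np.cos(np.radians(78.8)),np.sin(np.radians(78.8))]);v=np.array([u[1],-u[0]])
ts=[];ws=[]
for n in("top","scene"):
    D=[]
    for i in range(4):
        s=manip.state();ts.append(s["tool_pos"]);M=rot(s["tool_rot"]).as_matrix();ws.append(np.degrees(np.arctan2(-M[1,2],-M[0,2])))
        f=manip.grab_frame(n);D.append(np.where(f["range_z"]>0,f["range_z"],np.nan))
    f["range_z"]=np.nan_to_num(np.nanmedian(D,0));P=cloud(f);Q=P[f["range_z"]>0]
    if n=="top": cv2.imwrite("pics/rel.png",f["img"][:,:,::-1])
    t=np.mean(ts,0)
    r=Q[:,:2]-t[:2];al=r@u;ac=r@v
    for a0 in(.04,.07,.1,.13):
        k=(al>a0)&(al<a0+.03)&(abs(ac)<.012)&(abs(Q[:,2]-t[2]-.02)<.012)
        print(n,"bar",a0,"mid %.2f"%((ac[k].min()+ac[k].max())*500),"w %.1f"%(np.ptp(ac[k])*1000),"z central %.2f"%(np.median(Q[k&(abs(ac-np.median(ac[k]))<.003),2])*1000))
    k=(al>.03)&(al<.18)&(abs(ac)<.012)&(abs(Q[:,2]-t[2]-.02)<.012);print(n,"tip al %.1f"%(al[k].max()*1000))
    for nm,c in(("near",(.5375,.042)),("far",(.558,.1436))):
        q=Q[:,:2]-c
        k=(abs(q@u)<.009)&(abs(q@v)<.024)&(Q[:,2]>.125)&(Q[:,2]<.142)
        print(n,nm,"mid %.2f"%((ac[k].min()+ac[k].max())*500),"w %.1f"%(np.ptp(ac[k])*1000),"al %.1f"%(al[k].mean()*1000),"z med %.2f"%(np.median(Q[k,2])*1000))
print("tcp",np.mean(ts,0).round(4),"std",np.std(ts,0).round(4),"axis",np.mean(ws).round(2),"t",round(s["time"],2))
E
python3 rel.py
```

```text
top bar 0.04 mid -0.86 w 9.9 z central 119.36
top bar 0.07 mid -0.92 w 9.6 z central 118.94
top bar 0.1 mid -1.34 w 9.8 z central 119.38
top bar 0.13 mid -1.48 w 9.7 z central 119.02
top tip al 158.3
top near mid -1.86 w 34.4 al 196.0 z med 134.50
top far mid -1.39 w 35.7 al 299.6 z med 134.43
scene bar 0.04 mid 2.78 w 7.3 z central 116.36
scene bar 0.07 mid 2.73 w 7.9 z central 116.84
scene bar 0.1 mid 1.91 w 8.1 z central 115.79
scene bar 0.13 mid 1.75 w 7.9 z central 115.68
scene tip al 157.3
scene near mid 1.41 w 36.1 al 195.2 z med 132.76
scene far mid 1.32 w 36.3 al 299.0 z med 132.19
tcp [ 0.4998 -0.15    0.0978] std [0.0001 0.     0.0002] axis 79.0 t 6.33
```

>>> {"name": "play_rows", "arguments": {"plan": [[-0.7, 0, -10, 0, 1], [-0.7, 0, -20, 0, 1], [-0.7, 0, -28, 0, 1], [-0.7, 0, -34, 0, 1], [-0.7, 0, -40, 0, 1], [-0.7, 0, -46, 0, 1], [-0.7, 0, -52, 0, 1], [-0.7, 0, -52, 0, 1]]}}

```text
time: 7.38
tool_pos: [0.5094, -0.0984, 0.098]
tool_rot: [-0.45, -0.545, -0.45, 0.546]
contact_force: [0.7, -0.4, -0.5]
gripper_width: 0.22
```

```bash
python3 rel.py; python3 - <<'E'
from h import *
from plant import manip
print(manip.state()["contact_force"],manip.state()["ft_torque"])
f=manip.grab_frame("scene");np.savez("b_scene.npz",**f)
a=f["img"][235:355,220:370,::-1];cv2.imwrite('pics/b_crop.png',cv2.resize(a,None,fx=5,fy=5,interpolation=cv2.INTER_CUBIC))
E
```

```text
top bar 0.04 mid -0.52 w 10.3 z central 119.57
top bar 0.07 mid -1.01 w 9.9 z central 119.83
top bar 0.1 mid -1.34 w 9.9 z central 119.19
top bar 0.13 mid -1.67 w 9.3 z central 119.65
top tip al 159.5
top near mid -0.94 w 34.6 al 143.8 z med 134.29
top far mid -0.33 w 35.7 al 247.4 z med 134.22
scene bar 0.04 mid 3.11 w 7.9 z central 116.94
scene bar 0.07 mid 2.31 w 8.1 z central 116.52
scene bar 0.1 mid 2.13 w 7.9 z central 115.28
scene bar 0.13 mid -2.47 w 18.1 z central 115.90
scene tip al 157.0
scene near mid 2.07 w 36.6 al 143.2 z med 132.68
scene far mid 1.55 w 36.8 al 247.0 z med 132.28
tcp [ 0.5094 -0.0988  0.098 ] std [0.     0.0002 0.    ] axis 79.0 t 7.72
[-0.10964861  0.33409314 -1.21555515] [-0.0742816   0.04858312 -0.01002154]
```

View pics/b_crop.png

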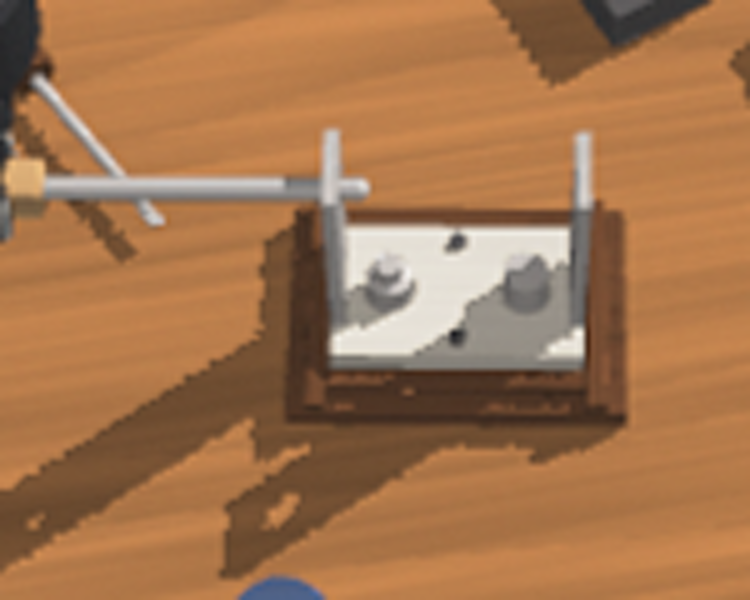

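The tip is through the near ear (crop (370, 187)) with no force. I'll push on with a 0.012 rad yaw trim.

>>> {"name": "play_rows", "arguments": {"plan": [[-0.5, 0, -8, 0.012, 1], [-0.5, 0, -22, 0.012, 1], [-0.5, 0, -36, 0.012, 1], [-0.5, 0, -50, 0.012, 1], [-0.5, 0, -62, 0.012, 1], [-0.5, 0, -70, 0.012, 1], [-0.5, 0, -74, 0.012, 1], [-0.5, 0, -74, 0.012, 1]]}}

```text
time: 8.82
tool_pos: [0.5235, -0.0261, 0.0985]
tool_rot: [-0.447, -0.548, -0.447, 0.548]
contact_force: [0.0, -0.4, -0.9]
gripper_width: 0.221
```

```bash
python3 rel.py | grep -v scene; python3 -c "
from plant import manip
print(manip.state()['contact_force'],manip.state()['ft_torque'])"
```

```text
top bar 0.04 mid 0.06 w 10.1 z central 119.61
top bar 0.07 mid -0.10 w 9.6 z central 119.43
top bar 0.1 mid 0.01 w 9.9 z central 120.06
top bar 0.13 mid 0.31 w 9.8 z central 119.46
top tip al 171.8
top near mid -0.85 w 34.3 al 70.1 z med 134.14
top far mid -0.13 w 35.7 al 173.6 z med 134.22
tcp [ 0.5235 -0.0264  0.0985] std [0.     0.0001 0.    ] axis 78.29 t 9.18
[-0.06101769  0.03457048 -1.4242233 ] [-0.11153759 -0.01017041 -0.02261811]
```

>>> {"name": "play_rows", "arguments": {"plan": [[-0.3, 0, -6, 0, 1], [-0.3, 0, -13, 0, 1], [-0.3, 0, -20, 0, 1], [-0.3, 0, -27, 0, 1], [-0.3, 0, -34, 0, 1], [-0.3, 0, -34, 0, 1]]}}

```text
time: 9.98
tool_pos: [0.5304, 0.0077, 0.0987]
tool_rot: [-0.447, -0.548, -0.447, 0.548]
contact_force: [-0.3, 1.0, -1.3]
gripper_width: 0.219
```

```bash
python3 rel.py | grep -v scene; python3 - <<'E'
from h import *
from plant import manip
print(manip.state()["contact_force"],manip.state()["ft_torque"])
f=manip.grab_frame("scene")
a=f["img"][235:355,220:370,::-1];cv2.imwrite('pics/c_crop.png',cv2.resize(a,None,fx=5,fy=5,interpolation=cv2.INTER_CUBIC))
E
```

```text
top bar 0.04 mid -0.00 w 10.0 z central 120.58
top bar 0.07 mid -0.14 w 9.8 z central 120.25
top bar 0.1 mid -0.11 w 9.4 z central 120.10
top bar 0.13 mid -2.45 w 14.2 z central 120.69
top tip al 157.6
top near mid -12.49 w 2.7 al 33.2 z med 133.72
top far mid -0.48 w 36.0 al 139.2 z med 134.51
tcp [0.5304 0.0071 0.0988] std [0.     0.0002 0.    ] axis 78.32 t 10.32
[-0.26382813  0.13306492 -1.85576814] [-0.0719716   0.00015615  0.03122773]
```

View pics/c_crop.png

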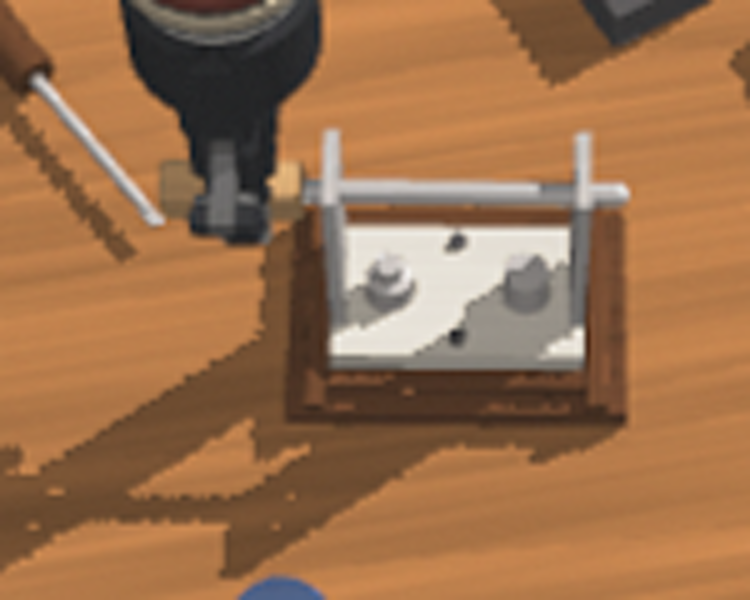

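The bar is through both ears with its tip about 15 mm beyond the far one (crop (628, 192)), and the block is still in the stand. I'll lower the bar onto the hole bottoms, release, go up, and come over the middle.

>>> {"name": "play_rows", "arguments": {"plan": [[1.5, 0, 0, 0, 1], [2.5, 0, 0, 0, 1], [2.5, 0, 0, 0, 0.4], [2.5, 0, 0, 0, 0], [2.5, 0, 0, 0, -0.2], [2.5, 0, 0, 0, -0.2], [2.5, 0, 0, 0, -0.2], [2.5, 0, 0, 0, -0.2]]}}

```text
time: 11.42
tool_pos: [0.5304, 0.0071, 0.0963]
tool_rot: [-0.446, -0.548, -0.446, 0.548]
contact_force: [-0.6, -0.1, 0.4]
gripper_width: 0.603
```

>>> {"name": "play_rows", "arguments": {"plan": [[-30, 0, 0, 0, -0.2], [-65, 0, 0, 0, -0.2], [-65, 0, 0, 0, -0.2], [-65, 0, -42, 0, -0.2], [-65, 0, -82, 0, -0.2], [-65, 0, -82, 0, -0.2], [-65, 0, -82, 0, -0.2]]}}

```text
time: 12.3
tool_pos: [0.5463, 0.0871, 0.1601]
tool_rot: [-0.446, -0.548, -0.447, 0.549]
contact_force: [0.2, -1.2, 0.8]
gripper_width: 0.597
```

```bash
python3 - <<'E'
from h import *
from plant import manip
s=manip.state();print(s["tool_pos"],s["gripper_width"],s["time"])
M=rot(s["tool_rot"]).as_matrix();t=np.array(s["tool_pos"])
for n in("wrist","scene"):
    f=manip.grab_frame(n)
    if n=="wrist": cv2.imwrite("pics/d_w.png",f["img"][:,:,::-1])
    P=cloud(f);Q=P[f["range_z"]>0];l=(Q-t)@M
    k=(abs(l[:,1])<.014)&(Q[:,2]>.105)&(Q[:,2]<.128)&(abs(l[:,2])<.15)
    for z0 in np.arange(-.07,.15,.02):
        q=k&(l[:,2]>z0)&(l[:,2]<z0+.02)
        if q.sum()>8:print(n,round(z0+.01,3),q.sum(),"mid %.1f w %.1f z %.1f"%((l[q,1].min()+l[q,1].max())*500,np.ptp(l[q,1])*1000,np.median(Q[q,2])*1000))
    k=(abs(l[:,1])<.03)&(Q[:,2]>.129)&(Q[:,2]<.14);print("ears z(tool)",np.histogram(l[k,2],np.arange(-.08,.08,.005)))
E
```

```text
[0.54633001 0.08714469 0.16011862] 0.5972109223472264 12.3
wrist -0.06 604 mid 0.0 w 27.9 z 117.3
wrist -0.04 776 mid -0.9 w 9.6 z 117.3
wrist -0.02 721 mid -0.7 w 9.4 z 117.2
wrist 0.0 657 mid -0.6 w 9.6 z 117.3
wrist 0.02 618 mid -0.4 w 9.4 z 117.3
wrist 0.04 1253 mid 0.0 w 28.0 z 117.4
wrist 0.06 697 mid -0.2 w 19.2 z 122.9
wrist 0.08 727 mid -0.1 w 19.5 z 122.9
ears z(tool) (array([  0,   0,   0, 294, 897,   0,   0,   0,   0,   0,   0,   0,   0,
         0,   0,   0,   0,   0,   0,   0,   0,   0,   0,   0, 761, 450,
         0,   0,   0,   0,   0]), array([-8.0000000e-02, -7.5000000e-02, -7.0000000e-02, -6.5000000e-02,
       -6.0000000e-02, -5.5000000e-02, -5.0000000e-02, -4.5000000e-02,
       -4.0000000e-02, -3.5000000e-02, -3.0000000e-02, -2.5000000e-02,
       -2.0000000e-02, -1.5000000e-02, -1.0000000e-02, -5.0000000e-03,
        6.9388939e-17,  5.0000000e-03,  1.0000000e-02,  1.5000000e-02,
        2.0000000e-02,  2.5000000e-02,  3.0000000e-02,  3.5000000e-02,
        4.0000000e-02,  4.5000000e-02,  5.0000000e-02,  5.5000000e-02,
        6.0000000e-02,  6.5000000e-02,  7.0
[... 426 characters left out ...]
,  0,  0, 12, 29,  4,  0,  0,  0,  0,  0,  0,  0,  0,  0,  0,  0,
        0,  0,  0,  0,  0,  0,  0, 13, 35,  0,  0,  0,  0,  0]), array([-8.0000000e-02, -7.5000000e-02, -7.0000000e-02, -6.5000000e-02,
       -6.0000000e-02, -5.5000000e-02, -5.0000000e-02, -4.5000000e-02,
       -4.0000000e-02, -3.5000000e-02, -3.0000000e-02, -2.5000000e-02,
       -2.0000000e-02, -1.5000000e-02, -1.0000000e-02, -5.0000000e-03,
        6.9388939e-17,  5.0000000e-03,  1.0000000e-02,  1.5000000e-02,
        2.0000000e-02,  2.5000000e-02,  3.0000000e-02,  3.5000000e-02,
        4.0000000e-02,  4.5000000e-02,  5.0000000e-02,  5.5000000e-02,
        6.0000000e-02,  6.5000000e-02,  7.0000000e-02,  7.5000000e-02]))
```

View pics/d_w.png

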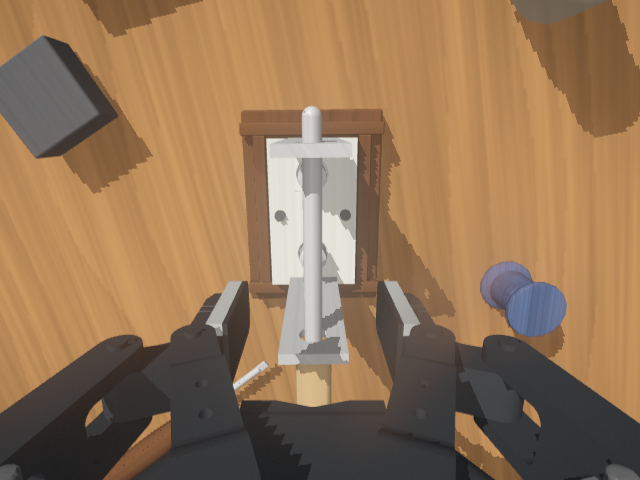

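Wrist view: the rod lies level in both ears (x ≈ 312, tip at y = 108), the dies are in their sockets, and the fingers straddle the rod. Descending and gripping near the balance point (block x ≈ −4.5 mm).

>>> {"name": "play_rows", "arguments": {"plan": [[25, -0.7, -3, 0, -0.2], [50, -0.7, -3, 0, -0.2], [66, -0.7, -3, 0, -0.2], [66, -0.7, -3, 0, 0.2], [66, -0.7, -3, 0, 0.7], [66, -0.7, -3, 0, 1], [66, -0.7, -3, 0, 1], [66, -0.7, -3, 0, 1]]}}

```text
time: 13.4
tool_pos: [0.5477, 0.0904, 0.0967]
tool_rot: [0.447, 0.549, 0.446, -0.548]
contact_force: [-2.0, -1.2, 5.4]
gripper_width: 0.089
```

>>> {"name": "play_rows", "arguments": {"plan": [[0, 0, 0, 0, 1], [0, 0, 0, 0, 1], [-2, 0, 0, 0, 1], [-4, 0, 0, 0, 1], [-6, 0, 0, 0, 1], [-8, 0, 0, 0, 1], [-12, 0, 0, 0, 1], [-12, 0, 0, 0, 1]]}}

```text
time: 14.4
tool_pos: [0.5464, 0.0905, 0.1067]
tool_rot: [-0.446, -0.548, -0.447, 0.549]
contact_force: [-0.3, 0.2, -5.7]
gripper_width: 0.095
```

```bash
cat > lev.py <<'E'
from h import *
from plant import manip
s=manip.state();print(np.round(s["tool_pos"],4),s["gripper_width"],s["time"],np.round(s["contact_force"],2),np.round(s["ft_torque"],3))
M=rot(s["tool_rot"]).as_matrix();t=np.array(s["tool_pos"])
D=[]
for i in range(3):
    f=manip.grab_frame("wrist");D.append(f["range_z"])
f["range_z"]=np.median(D,0);cv2.imwrite("pics/lev.png",f["img"][:,:,::-1])
P=cloud(f);Q=P[f["range_z"]>0];l=(Q-t)@M
for z0 in np.arange(-.085,-.01,.01):
    q=(abs(l[:,1])<.004)&(abs(l[:,0]+.02)<.014)&(l[:,2]>z0)&(l[:,2]<z0+.01)
    if q.sum()>8:print("rod",round(z0+.005,3),q.sum(),"z %.1f"%(np.median(Q[q,2])*1000))
q=(abs(l[:,1])<.03)&(abs(l[:,1])>.011)&(l[:,0]<-.025)&(l[:,0]>-.05)&(l[:,2]<-.03)
if q.sum():
  for sgn in(-1,1):
    r=q&(l[:,1]*sgn>0);print("far ear top side",sgn,r.sum(),"z %.1f al %.1f"%(np.median(Q[r,2])*1000,-np.median(l[r,2])*1000))
h=t[2]
q=(l[:,0]>.05)&(l[:,0]<.08)&(abs(l[:,1])<.034)&(l[:,2]<.05)&(l[:,2]>-.07)
if q.sum()>50:
    A=np.c_[l[q,1],l[q,2],np.ones(q.sum())];z=Q[q,2]
    for _ in range(5):
        c=np.linalg.lstsq(A,z,rcond=None)[0];k=abs(A@c-z)<.004
        A,z=A[k],z[k]
    print("block top plane n",len(z),"slopes deg y,z",np.degrees(c[:2]).round(2),"z at tcp %.1f"%(c[2]*1000))
E
python3 lev.py
```

```text
[0.5464 0.0905 0.1067] 0.09501820580226938 14.4 [-0.25  0.19 -5.7 ] [-0.042  0.009  0.004]
rod -0.07 723 z 127.1
rod -0.06 925 z 127.9
rod -0.05 673 z 128.1
rod -0.04 703 z 127.4
rod -0.03 652 z 127.3
rod -0.02 614 z 127.4
rod -0.01 610 z 127.5
far ear top side -1 608 z 138.8 al 55.2
far ear top side 1 463 z 138.7 al 55.5
block top plane n 8503 slopes deg y,z [-0.28  0.06] z at tcp 34.8
```

The whole weight (5.7 N) hangs from the rod and the block is level to 0.3°. Lifting on gently.

>>> {"name": "play_rows", "arguments": {"plan": [[-3, 0, 0, 0, 1], [-8, 0, 0, 0, 1], [-15, 0, 0, 0, 1], [-23, 0, 0, 0, 1], [-31, 0, 0, 0, 1], [-38, 0, 0, 0, 1], [-43, 0, 0, 0, 1], [-45, 0, 0, 0, 1]]}}

```text
time: 15.55
tool_pos: [0.5471, 0.0905, 0.1528]
tool_rot: [0.447, 0.548, 0.446, -0.548]
contact_force: [-0.1, -0.1, -7.0]
gripper_width: 0.092
```

>>> {"name": "play_rows", "arguments": {"plan": [[-3, 0, 0, 0, 1], [-8, 0, 0, 0, 1], [-15, 0, 0, 0, 1], [-23, 0, 0, 0, 1], [-31, 0, 0, 0, 1], [-38, 0, 0, 0, 1], [-43, 0, 0, 0, 1], [-45, 0, 0, 0, 1]]}}

```text
time: 16.55
tool_pos: [0.5471, 0.0905, 0.1978]
tool_rot: [0.447, 0.548, 0.446, -0.548]
contact_force: [1.5, -0.3, -5.4]
gripper_width: 0.095
```

>>> {"name": "play_rows", "arguments": {"plan": [[0, 0, 0, 0, 1], [0, 0, 0, 0, 1], [0, 0, 0, 0, 1], [0, 0, 0, 0, 1], [0, 0, 0, 0, 1], [0, 0, 0, 0, 1], [0, 0, 0, 0, 1], [0, 0, 0, 0, 1]]}}

```text
time: 17.55
tool_pos: [0.5469, 0.0905, 0.1973]
tool_rot: [-0.446, -0.548, -0.446, 0.548]
contact_force: [0.8, -0.0, -4.5]
gripper_width: 0.092
```

```bash
python3 lev.py; python3 - <<'E'
from h import *
from plant import manip
f=manip.grab_frame("scene");cv2.imwrite('pics/e.png',f["img"][:,:,::-1])
E
```

```text
[0.5469 0.0905 0.1973] 0.09205754683396512 17.55 [ 0.76 -0.   -4.46] [-0.046 -0.037  0.023]
rod -0.07 722 z 217.8
rod -0.06 930 z 218.7
rod -0.05 672 z 218.8
rod -0.04 704 z 218.1
rod -0.03 653 z 218.1
rod -0.02 614 z 218.1
rod -0.01 605 z 218.2
far ear top side -1 618 z 229.4 al 55.3
far ear top side 1 461 z 229.4 al 55.5
block top plane n 8501 slopes deg y,z [0.04 0.06] z at tcp 125.6
```

View pics/e.png

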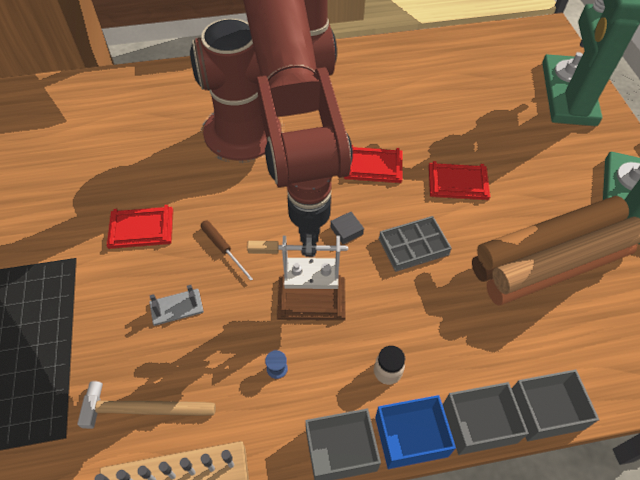

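View pics/lev.png

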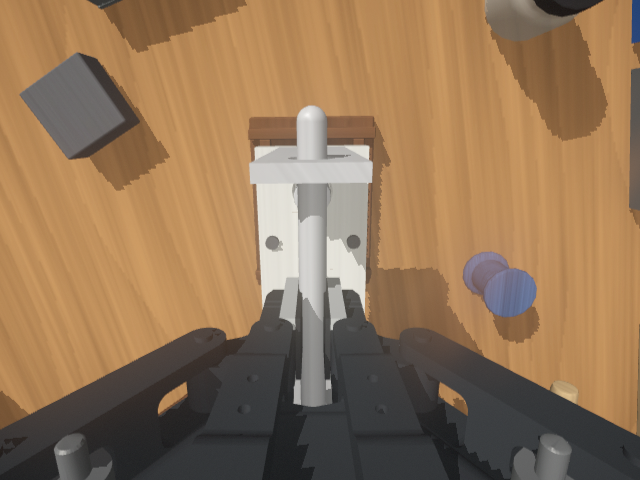

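The scene view shows the block hanging level over the empty stand, with both dies in at about (297, 270) and (326, 268), the tip beyond the far ear, and the bystanders untouched. The block's top is at z ≈ 125.6 mm against 30 mm when seated, so it is about 95 mm up. Handing in.

```bash
python3 -c "
from plant import manip
print(manip.state()['joint_vel']);print(manip.job_done())"
```

```text
[ 1.17362930e-03 -1.31543480e-03  2.92557036e-04  1.25102249e-03
  7.83192613e-05  7.59580067e-04]
the job is handed in; nothing more can be done
None
```

The job is handed in, with the arm holding the die block still on the bar, about 9 cm above its seated height. It took about 18 s of the 59 s allowed.

I gripped the bar by its handle and pushed it through both ears; the tip came out about 15 mm beyond the far ear while the block sat in its stand. I then let the bar rest in the holes, gripped the rod between the ears near the balance point, and lifted slowly.

**Last checks**
- **Height:** the block's top measured z ≈ 126 mm, against 30 mm when seated. The tool itself rose about 9 cm from the first all-clear lift.
- **Level and still:** the block's top was within 0.1° of level, and the joints were at rest to about 0.001 rad/s.
- **Load and grip:** the wrist read 4.5–7 N after lift-off, about the expected weight, and the grip opening did not change.
- **Dies and bystanders:** in the last scene picture both dies were in their sockets and the other things looked unmoved. This was judged by eye, not measured.

**Disagreement between cameras:** before insertion the top and scene cameras differed by 2–4 mm in absolute position. I relied on the offset between bar and hole within each view. Those offsets agreed to within about 1 mm, and the bar went in without noticeable force. No check failed.

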